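# Fit a crimping stand's nest plate on its three-ball seat and load the bottle

## Task

The crimping stand is being set up for the small blue spray bottle. Fit the teal nest plate on the stand's three-ball seat: lower it gently over the two brass-headed spring studs, slide it under their heads towards the column and let the springs draw it fully home, flat on all three balls, pressing only lightly all the while and not letting it drop or slam. Then gently stand the blue bottle upright in the nest, right down on its floor, and leave the other bottles, jars and the sieve where they are.

Things in the scene. Friction and masses are not known exactly. Their poses are not given: they have to be found in the camera images.
- stand: Fixed crimping stand: grey base 300 x 180 x 30 mm, steel column 165 mm beyond the seat axis, head swung aside. Origin on the bench on the seat axis; x points to the column, z up. Its aluminium locating table (150 x 150 mm) is on a screw jack whose setting is NOT measured: table top 75 to 105 mm above the bench. Three 12 mm balls, centres 5 mm above it, at x, y = (-55, 0), (35, 45), (35, -45) mm.
- seat (a point): Point on the seat axis, fixed to the stand's base, 115.5 mm above the bench, axes as the stand's: where the nest point comes when the plate is home and the table at its lowest. With the table set higher, home is 0 to 30 mm above this point; feel for it. The plate's axes are then parallel to these.
- stud_left (a joint): Pull stud at stand x, y = (-20, 50) mm: shank 7 mm thick, brass head 24 mm across, 45-degree cone (5.5 mm high) beneath, round a 13 mm flat. Value: metres drawn up against its spring: 0 at rest (flat 18.5 mm, top 27 mm above the table top), about 0.0015 with the plate home, 0.003 to 0.0045 while the plate rides on the balls under it. Pulls down with 2.2 N at rest, 0.4 N more per mm.
- stud_right (a joint): The same stud at x, y = (-20, -50) mm of the stand's frame, value as for stud_left.
- nest (a point): Centre of the white nest block (50 x 50 x 40 mm) on the teal plate: 32 mm above the plate's underside, 20 mm above its top, 20 mm below the block's top. Grip the block across its x faces, some 8 mm above this point so that the fingertips clear the plate. z up, x is the way it slides home. The bottle hole in the block's top is 35.5 mm across and 22 mm deep.
- keyhole_left (a point): Centre, on the plate's top, of its left 30 x 30 mm keyhole opening, at plate x, y = (-2, 50) mm; passes over a stud head. From it a slot 10 mm wide runs towards -x, ending at plate x = -25 mm. Lower the plate with the nest point 18 mm short of the seat axis (stand x = -18 mm, y = 0): it lands flat on the balls 2.5 mm higher than home. Then slide it 18 mm along the stand's +x.
- keyhole_right (a point): The right opening, at plate x, y = (-2, -50) mm. In the slide the heads climb on to the plate from about 8 mm short of home and the push rises to 10 to 20 N; in the last 3 mm vee grooves under the plate drop over the balls and the springs pull it down 2.5 mm and centre it, from up to 3 mm off, once the hand gives way and follows.
- plate: The nest plate, 140 (x) x 146 (y) mm, 12 mm thick, 0.38 to 0.6 kg; origin at the centre of its underside, axes as nest. While it is being fitted its contact forces on the stand (balls and studs, added up) must stay below 40 N; home and let go they add up to 22 to 31 N from springs and weight, so the hand may press with a few newtons only.
- blue_mid (a point): Cobalt-blue spray bottle with a black cap: point on its axis half-way up, 48 mm above its foot. Body 32 mm across up to 56 mm, cap 22 mm across from 63 to 85 mm, top at 96 mm; foot bevelled 4 mm; 0.06 to 0.13 kg; round, any yaw will do. Stands among the amber and orange bottles in any order, 75 mm or more apart. On the nest's floor this point is 46 mm above the nest point.
- blue: The same blue bottle, origin at the centre of its foot. Its force on the plate must stay below 20 N.
- amber_mid (a point): Amber bottle with a black cap, same shape and point as blue_mid; not to be disturbed.
- orange_mid (a point): Orange bottle with a brass collar and white tip, same shape and point; not to be disturbed.
- jar_red: Glass jar with a red lid, 84 mm in diameter, 115 mm high, origin at the centre of its foot; not to be disturbed.
- jar_honey: Honey-coloured jar with a steel lid, 86 mm in diameter, 130 mm high, origin at the centre of its foot; not to be disturbed.
- sieve: Steel sieve lying dome up, 104 mm in diameter, 41 mm high, handle along its +x to 170 mm from the origin, which is the centre of its rim on the bench; not to be disturbed.
Things that resemble listed ones, but are neither listed nor needed, are in the scene too. There is more than one size of the plate; the job needs the middle-sized.

How it is judged (in metres and radians):
On the way, in this order (a step that is already met when the one before it is completed fails the run):
1. the nest plate is fully home on the three balls under both stud heads (x of nest in the frame of stand between -0.0016 and 0.0016 m and y of nest in the frame of stand between -0.0016 and 0.0016 m and angle between the x axis of nest and the x axis of stand, either way round below 0.02 rad and angle between nest's own z axis and vertical below 0.015 rad and value of joint stud_left between 0.0006 and 0.0024 m and value of joint stud_right between 0.0006 and 0.0024 m), for 0.2 s.
2. then the blue bottle stands upright on the floor of the nest (horizontal distance between blue_mid and nest below 0.0035 m and z of blue_mid in the frame of nest between 0.0435 and 0.0485 m and angle between blue_mid's own z axis and vertical below 0.06 rad), for 0.2 s.
At the end, for the whole second after the job is handed in: Plate home: nest within 1.6 mm of the seat axis in x and y, turned under 0.02 and tilted under 0.015 rad, both studs drawn up 0.6 to 2.4 mm; blue bottle in the nest within 3.5 mm of its axis, its middle 43.5 to 48.5 mm above nest, upright within 0.06 rad; both at rest (all of step 1 and all of step 2 and linear speed of each of plate, blue below 0.02 m/s); the robot touches nothing.
It fails at once if the plate is pressed or dropped hard on the stand while it is being fitted (contact force between plate and stand above 40 N and horizontal distance between blue_mid and nest above 0.02 m).
It fails at once if the bottle is pressed or dropped hard in the nest (contact force between blue and plate above 20 N).
It fails at once if another bottle, a jar or the sieve is shifted by over 20 mm (distance of any of amber_mid, orange_mid, jar_red, jar_honey, sieve from where it was at the start of the episode above 0.02 m).
It also fails if it takes over 67 s, if anything falls off the work surface, if the arm or the gripper's body presses on something with over 40 N, if the wrist force passes 120 N, or if a joint passes its speed limit or range.

## Robot

A 6-joint arm with a two-finger parallel gripper is mounted at the origin on the work surface. World frame = base frame: x ahead of the robot, y to its left, z up, the work surface at z = 0. Lengths are in mm, angles in rad, forces in N, time in s.
With the tool pointing down it reaches from about 300 to 850 mm from the base axis. Payload 5.4 kg.
Tool frame: the origin (TCP) lies midway between the tips of the shut fingers; the grasp point (between the pads) lies 19 mm behind it; z points along the fingers, y is the line along which they close (so a half turn about z gives the same grasp; the last joint's range is limited). The gripper opens to 85 mm and grips with 20 to 120 N. Pads are 22 mm wide; open, the fingers measure 114 mm over their backs; the gripper's body (76 mm by 85 mm) begins 54 mm behind the grasp point. The pads swing forward as they close: fully open they stand 13 mm farther back than shut.
Start: joints at [-1.49, 0.158, 1.597, -0, 1.386, -0.21], TCP at [164.84, -550.849, 231.299] pointing down, gripper open.
Joint ranges: [-2.91, 2.91], [-0.94, 2.29], [0.18, 2.7], [-1.29, 4.43], [0.17, 2.64], [-3, 3]. Speed limits (rad/s): [2.57, 2.57, 3.14, 3.14, 3.14, 3.14].

## Interface

Orientations are given as [roll, pitch, yaw] about the fixed x, y, z axes, in that order (R = Rz(yaw) Ry(pitch) Rx(roll)).
In Python, from bench import ctrl, status, viewer, job gives the robot as it stands. Calls block until the motion is done:
- ctrl.movep(position, orientation): joint-space move of the TCP to a pose.
- ctrl.move_l(position, speed=150, rot=None): straight line of the TCP; rot=None keeps the orientation; speed is the mean speed in mm/s.
- ctrl.move_j(angles): joint-space move.
- ctrl.gripper_open() and ctrl.close_gripper(grip_force=None): open the fingers fully, or close them until they stop; grip_force is the grip in N (None keeps the last).
- ctrl.sleep(seconds).
- ctrl.ik(position, orientation): joint angles nearest the present ones, or None.
- status.sense(): the state.
- viewer.grab_frame(name): name is "scene" or "top" or "wrist"; returns the picture (480x640x3 uint8, red, green, blue); there is no depth.
- viewer.get_calibration(name): a dict with "vertical_fov" (degrees; the focal length in pixels is half the picture's height over the tangent of half this angle, whatever the lens; pixels are square), "cx", "cy" (the principal point, pixels), "rvec" (rotation vector, rad) and "tvec" (3), from world to camera coordinates, as OpenCV has them. Camera axes: x right, y down, z forward; pixel columns grow to the right and rows downward; lengths in mm; the calibration is good to about 2 mm. A picture is of the moment at which its call begins: read the wrist's pose just before it. get_calibration takes no time and is no camera call; for the wrist camera it gives the pose at the moment of the call.
A pose or a line that the arm cannot do raises ctrl.IKError and nothing moves.
- job.close_job(): hands the job in; it is judged then, once.
The state is a dict: "time_s": time; "joint_pos": joint angles; "joint_vel": joint speeds; "tau": joint torques, N m; "position": TCP position; "tcp_rot": TCP orientation; "ft_force": force on the tool from outside, world axes, zero at the start; "ft_torque": the same for the moment, N m; "width": opening from 0.0 (shut) to 1.0 (fully open); "grip_force": force on a finger pad.
Only numpy, scipy, OpenCV 4.12 (cv2) and the standard library are available. Lean on these libraries where they do the work, as an engineer would, in place of code of your own. Each camera call takes 0.05 s, during which the arm holds its last target. There are 200 camera calls.

## Working session

There is one attempt and no reset: what is moved stays moved. The work goes in short steps, each a Python script; the robot and the scene stay as the last script left them, time stands still between calls to the robot, and variables do not carry over. Pictures are saved under pics/ and viewed, at most 10 in all, crops included, and the job is handed in when it is done.

```bash
mkdir -p pics; ls
python3 - <<'E'
from bench import ctrl,status,viewer,job
import cv2
for n in("scene","top"):
    f=viewer.grab_frame(n); cv2.imwrite(f"pics/{n}0.png",f[...,::-1]); print(n,viewer.get_calibration(n))
print(viewer.get_calibration("wrist")); print(status.sense())
E
```

```text
pics
scene {'vertical_fov': 46.87946003119298, 'cx': 316.7658299911173, 'cy': 230.0432428228711, 'rvec': array([ 1.56827503,  1.75327454, -0.92444547]), 'tvec': array([  92.48690251, -208.78865111, 1605.13957667])}
top {'vertical_fov': 53.46655752744772, 'cx': 320.46231387385484, 'cy': 239.87898986164106, 'rvec': array([ 2.18498275, -2.1391004 ,  0.10073817]), 'tvec': array([ -32.49381497,  522.4683027 , 1020.25785725])}
{'vertical_fov': 58.42259571845846, 'cx': 323.8234265128788, 'cy': 234.22567144242845, 'rvec': array([-2.29583675,  1.70933959,  0.28827108]), 'tvec': array([-573.81702378,  -42.75607607,  381.5950419 ])}
{'time_s': 0.1, 'joint_pos': array([-1.49013346e+00,  1.59001666e-01,  1.59811576e+00,  1.55856818e-05,
        1.38622303e+00, -2.10084947e-01]), 'joint_vel': array([ 3.24367485e-05, -1.29798857e-03, -1.62346184e-03, -1.42602732e-03,
       -6.09745095e-04,  1.95243954e-04]), 'tau': array([ 2.43240702e-04, -3.96989393e+01, -3.32338464e+01, -2.11143661e-04,
        4.22545883e-03,  5.53329627e-06]), 'position': array([ 164.78175965, -550.30794916,  230.40184806]), 'tcp_rot': array([-3.13988647e+00, -3.79471546e-04,  2.90744615e-01]), 'ft_force': array([-0.71439939, -0.15019535, -0.36631272]), 'ft_torque': array([0.04947622, 0.00919475, 0.05608578]), 'grip_force': 0.0, 'width': 0.9998576701930968}
```

View pics/top0.png

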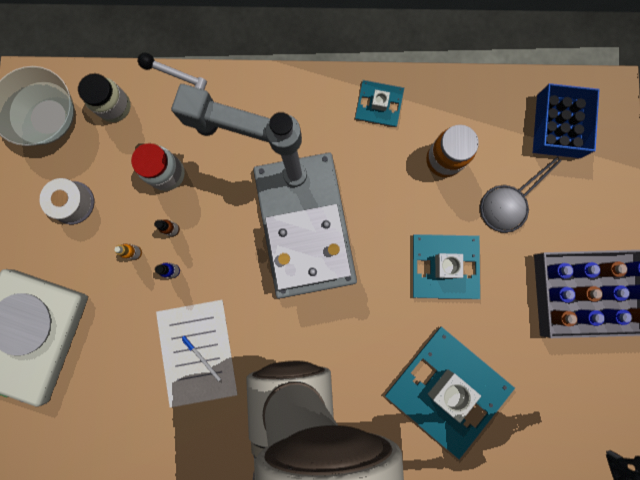

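View pics/scene0.png

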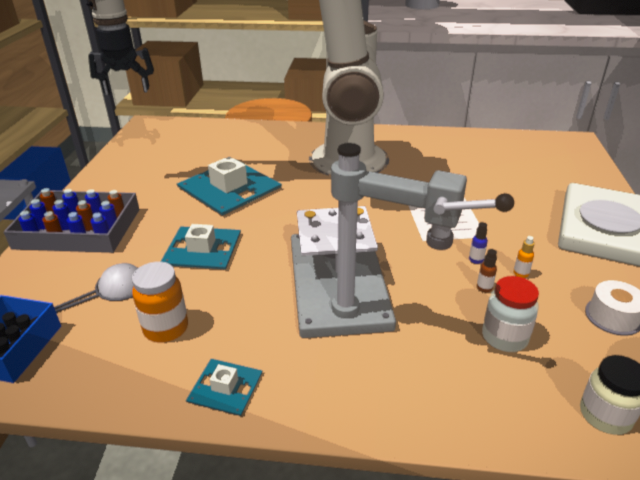

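The top view shows the middle teal plate at (447,267), the small one at (380,103) and the large one at (450,392). The stand's table is at (308,247) with brass heads at (283,259) and (334,250), and the column is up-image. The blue bottle is at (167,270), orange at (128,251), amber at (167,228).

```bash
cat > h.py <<'E'
from bench import ctrl,status,viewer,job
import cv2,numpy as np
from scipy.spatial.transform import Rotation as Rn
def cal(n):
    c=viewer.get_calibration(n); f=240/np.tan(np.radians(c['vertical_fov']/2))
    return f,c['cx'],c['cy'],cv2.Rodrigues(np.array(c['rvec']))[0],np.array(c['tvec'])
def ray(c,p,z):
    f,cx,cy,R,t=c; d=R.T@[(p[0]-cx)/f,(p[1]-cy)/f,1]; o=-R.T@t
    return o+d*(z-o[2])/d[2]
def proj(c,P):
    f,cx,cy,R,t=c; q=R@np.array(P,float)+t
    return np.array([cx+f*q[0]/q[2],cy+f*q[1]/q[2]])
def tri(cs,ps):
    A=np.zeros((3,3));b=np.zeros(3)
    for c,p in zip(cs,ps):
        f,cx,cy,R,t=c; d=R.T@[(p[0]-cx)/f,(p[1]-cy)/f,1]; d/=np.linalg.norm(d); M=np.eye(3)-np.outer(d,d); A+=M;b+=M@(-R.T@t)
    return np.linalg.solve(A,b)
def blobs(m,amin=30):
    n,l,s,c=cv2.connectedComponentsWithStats(m.astype(np.uint8)); return [(c[i].round(1),s[i,4],s[i,:4]) for i in range(1,n) if s[i,4]>=amin]
def down(yaw): return [np.pi,0,yaw]
E
python3 - <<'E'
from h import *
np.set_printoptions(precision=1,suppress=True)
c=cal("top")
for n,p,z in [("plate",(450,265),52),("headL",(283,259),115),("headR",(334,250),115),("ballnear",(313,272),95),("blue",(160,270),96),("blueft",(176,271),0),("amber",(160,226),96),("orange",(120,251),96),("seat",(308,247),90),("col",(294,178),30)]: print(n,ray(c,p,z))
w=cal("wrist"); s=status.sense(); R=Rn.from_euler('xyz',s['tcp_rot']).as_matrix()
print("cam in tool",R.T@(-w[3].T@w[4]-s['position']),"cam rot in tool",R.T@w[3].T)
ctr=ray(c,(447,267),12)
for y in (np.pi/2,-np.pi/2): print(ctrl.ik([450,-250,350],down(y)),ctrl.ik([450,30,300],down(y)))
E
```

```text
plate [ 472.4 -298.5   52. ]
headL [473.7  51.8 115. ]
headR [494.  -50.1 115. ]
ballnear [449.7  -8.5  95. ]
blue [447.1 304.8  96. ]
blueft [448.9 302.    0. ]
amber [537.8 309.9  96. ]
orange [484.3 389.6  96. ]
seat [501.2   3.2  90. ]
col [659.9  40.4  30. ]
cam in tool [  83.8   -0.2 -143.3] cam rot in tool [[-0.  -0.9 -0.3]
 [ 1.  -0.  -0. ]
 [-0.  -0.3  0.9]]
[-0.7 -0.1  1.6  0.   1.6 -0.7] [-0.2 -0.2  1.8  0.   1.5 -0.2]
[-0.7 -0.1  1.6 -0.   1.6  2.4] [-0.2 -0.2  1.8 -0.   1.5  2.9]
```

```bash
python3 - <<'E'
from h import *
import pickle
D={}
def shot(k):
    s=status.sense(); c=cal("wrist"); f=viewer.grab_frame("wrist"); D[k]=(c,f,s['position'],s['tcp_rot'])
    cv2.imwrite(f"pics/{k}.png",f[...,::-1])
y=np.pi/2+.2
ctrl.movep([485,30,250],down(y)); ctrl.sleep(.2); shot("sA")
ctrl.move_l([485,-70,250],speed=200); ctrl.sleep(.2); shot("sB")
ctrl.movep([472,-300,220],down(np.pi/2)); ctrl.sleep(.2); shot("pl")
pickle.dump(D,open("D.pkl","wb")); print(status.sense()['time_s'])
E
python3 -c "
import cv2,numpy as np
a=[cv2.imread(f'pics/{k}.png') for k in('sA','sB')]
cv2.imwrite('pics/s2.png',cv2.resize(np.hstack(a),(800,300),interpolation=cv2.INTER_AREA))"
```

```text
4.7833
```

View pics/s2.png

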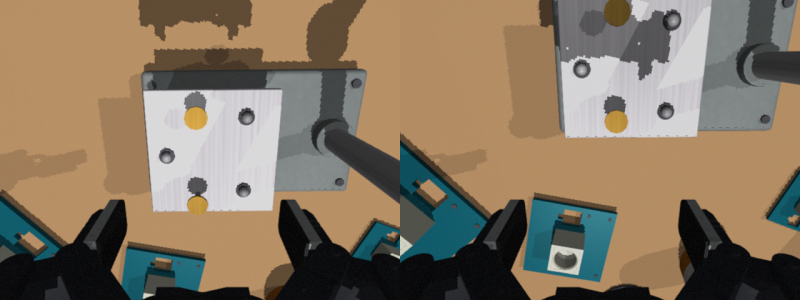

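View pics/pl.png

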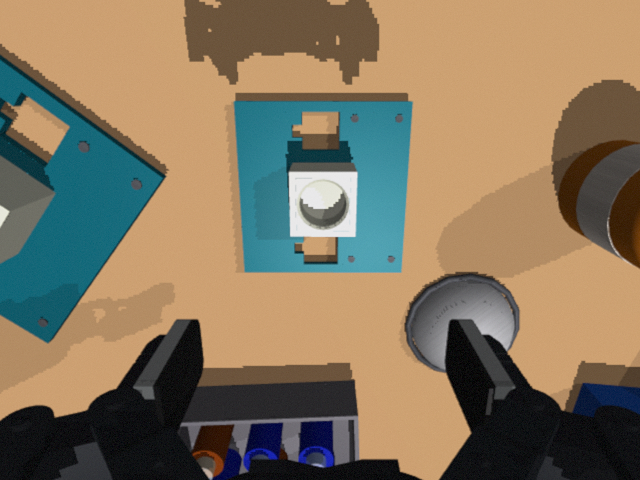

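Stand views A/B (half scale) show the near and far brass heads: A (195,205) and (195,117), B (216,121) and (217,12). The balls in A are at (167,156), (246,117) and (243,190). In the plate view the middle plate spans (236–411, 102–271), with the block top at (323,200). The slots run to image left, so plate +x ≈ world +x.

Run:
```python
from h import *
import pickle
np.set_printoptions(precision=2,suppress=True)
D=pickle.load(open("D.pkl","rb"))
H={}
for k in("sA","sB"):
    c,f,_,_=D[k]; hsv=cv2.cvtColor(f,cv2.COLOR_RGB2HSV)
    m=cv2.inRange(hsv,(15,150,60),(30,255,255)); 
    H[k]=[b for b in blobs(m,200)]; print(k,[(b[0],b[1],b[2]) for b in H[k]])
    m=cv2.inRange(hsv,(0,0,165),(180,30,255)); m[:, :0]=0
    m=cv2.morphologyEx(m,cv2.MORPH_CLOSE,np.ones((5,5)))
    # dark round balls
    g=cv2.medianBlur(cv2.cvtColor(f,cv2.COLOR_RGB2GRAY),3)
    ci=cv2.HoughCircles(g,cv2.HOUGH_GRADIENT,1,40,param1=120,param2=16,minRadius=9,maxRadius=17)
    print(ci[0] if ci is not None else None)
c,f,p,r=D["pl"]; hsv=cv2.cvtColor(f,cv2.COLOR_RGB2HSV)
m=cv2.inRange(hsv,(85,120,40),(105,255,255))
n,l,s,ce=cv2.connectedComponentsWithStats(m); i=l[260,260]
mm=(l==i).astype(np.uint8); h=cv2.convexHull(cv2.findNonZero(mm)); q=cv2.approxPolyDP(h,8,True)[:,0]
print("teal quad",q.tolist()); W=np.array([ray(c,x,12) for x in q]); print(W,W.mean(0)); print([np.linalg.norm(W[a]-W[(a+1)%len(W)]) for a in range(len(W))])
m=cv2.inRange(hsv,(0,0,190),(180,40,255)); m[:150]=0;m[250:]=0;m[:,:270]=0;m[:,370:]=0
h=cv2.convexHull(cv2.findNonZero(m)); q=cv2.approxPolyDP(h,5,True)[:,0]; print("block",q.tolist()); W=np.array([ray(c,x,52) for x in q]);print(W,W.mean(0)); print([np.linalg.norm(W[a]-W[(a+1)%len(W)]) for a in range(len(W))])
print(p,r)
```

```text
sA [(array([312.9, 188.4]), np.int32(1014), array([295, 171,  37,  36], dtype=int32)), (array([315.6, 328.1]), np.int32(759), array([300, 313,  32,  31], dtype=int32))]
[[266.5 249.5  12.2]
 [389.5 303.5  11.6]
 [394.5 186.5  13.1]
 [315.5 328.5  16.4]
 [624.5 373.5  13. ]]
sB [(array([347.2,  19.1]), np.int32(1390), array([327,   0,  42,  42], dtype=int32)), (array([345.6, 194. ]), np.int32(1001), array([328, 176,  36,  37], dtype=int32))]
[[424.5 177.5  13.1]
 [433.5  31.5  16.4]
 [267.5 416.5  15.2]
 [290.5 111.5  13. ]
 [578.5 108.5  16.4]]
teal quad [[411, 102], [400, 271], [246, 271], [235, 101]]
[[ 540.42 -226.13   12.  ]
 [ 540.45 -370.52   12.  ]
 [ 402.87 -370.76   12.  ]
 [ 402.56 -225.65   12.  ]] [ 471.58 -298.26   12.  ]
[np.float64(144.39101140067), np.float64(137.5839382066576), np.float64(145.11000154993684), np.float64(137.86202033211575)]
block [[356, 172], [354, 236], [290, 235], [289, 172]]
[[ 495.72 -273.84   52.  ]
 [ 495.5  -323.46   52.  ]
 [ 446.27 -322.74   52.  ]
 [ 446.7  -273.94   52.  ]] [ 471.05 -298.49   52.  ]
[np.float64(49.61963024921244), np.float64(49.231796098239826), np.float64(48.80271843079535), np.float64(49.02570093563881)]
[ 472.66 -298.65  220.44] [3.14 0.   1.57]
```

Run:
```python
from h import *
import pickle
np.set_printoptions(precision=2,suppress=True)
D=pickle.load(open("D.pkl","rb")); a,b=D["sA"][0],D["sB"][0]; t=cal("top"); ft=viewer.grab_frame("top")
m=cv2.inRange(cv2.cvtColor(ft,cv2.COLOR_RGB2HSV),(15,150,60),(30,255,255)); m[:235]=0;m[275:]=0;m[:,:265]=0;m[:,350:]=0
print(blobs(m,10))
P={}
for n,pa,pb in [("L",(313.5,188.5),(347.5,20.5)),("R",(315.6,328.1),(345.6,194)),("b-",(266.5,249.5),(290.5,111.5)),("b+R",(389.5,303.5),(424.5,177.5)),("b+L",(394.5,186.5),(433.5,31.5))]:
    P[n]=tri([a,b],[pa,pb]); print(n,P[n],proj(a,P[n])-pa,proj(b,P[n])-pb,"top px",proj(t,P[n]))
# fit stand frame: local coordinates with table height h
L={"L":(-20,50),"R":(-20,-50),"b-":(-55,0),"b+R":(35,-45),"b+L":(35,45)}
A=np.array([L[k] for k in L],float);B=np.array([P[k][:2] for k in L]); am,bm=A.mean(0),B.mean(0)
z=((A-am)@[1,1j]).conj()@((B-bm)@[1,1j]); th=np.angle(z); c,s=np.cos(th),np.sin(th); R=np.array([[c,-s],[s,c]])
o=bm-R@am; print("yaw",th,"seat",o,"res",B-(A@R.T+o), "scale",abs(z)/((A-am)**2).sum())
```

```text
[(array([333.1, 249. ]), np.int32(82), array([328, 244,  11,  11], dtype=int32)), (array([283.5, 258.4]), np.int32(83), array([279, 254,  10,  10], dtype=int32))]
L [473.71  50.5  125.92] [0.08 0.02] [-0.09 -0.02] top px [283.16 258.66]
R [493.96 -46.43 130.  ] [-0.05 -0.01] [0.05 0.01] top px [332.26 249.33]
b- [449.39  -6.04 102.34] [0.15 0.02] [-0.16 -0.03] top px [311.7  271.99]
b+R [547.1  -30.42 103.52] [-0.28 -0.08] [0.31 0.08] top px [324.74 224.37]
b+L [527.62  58.   104.95] [-0.79 -0.18] [0.9  0.16] top px [281.19 232.86]
yaw 0.21467578312518026 seat [503.24   6.19] res [[ 0.66 -0.28]
 [-0.39  0.5 ]
 [-0.11 -0.51]
 [ 0.07 -0.09]
 [-0.23  0.39]] scale 0.998525665722932
```

```bash
cat >> h.py <<'E'
SEAT=np.array([503.24,6.19]); YAW=0.2147
SX=np.array([np.cos(YAW),np.sin(YAW)])
def st(tag=""):
    s=status.sense(); print(tag,"t%.2f"%s['time_s'],s['position'].round(2),s['tcp_rot'].round(3),"F",s['ft_force'].round(2),"M",s['ft_torque'].round(2),"w%.3f g%.0f"%(s['width'],s['grip_force'])); return s
E
python3 - <<'E'
from h import *
ctrl.move_l([471.3,-298.4,20],speed=150); st("down")
ctrl.close_gripper(60); st("closed")
ctrl.move_l([471.3,-298.4,26],speed=40); ctrl.sleep(.2); st("lift")
ctrl.move_l([471.3,-298.4,190],speed=200)
xy=SEAT-18*SX
ctrl.movep([xy[0],xy[1],190],down(np.pi/2+YAW)); ctrl.sleep(.3); st("over")
f=viewer.grab_frame("wrist"); cv2.imwrite("pics/over.png",f[...,::-1])
E
```

```text
down t6.32 [ 471.96 -299.02   21.01] [3.140e+00 1.000e-03 1.571e+00] F [-0.66 -1.08 -0.3 ] M [-0.04 -0.01 -0.06] w0.998 g0
closed t6.74 [ 471.94 -298.89   20.77] [3.140e+00 1.000e-03 1.571e+00] F [ 1.04 -0.25  4.62] M [-0.   -0.06  0.01] w0.579 g65
lift t7.24 [ 470.91 -298.03   25.48] [-3.141e+00 -1.000e-03  1.571e+00] F [-0.74 -0.35 -4.88] M [ 0.02 -0.01  0.06] w0.577 g64
over t9.66 [485.83   1.6  190.01] [3.142 0.    1.784] F [ 0.63  0.15 -4.32] M [ 0.02 -0.01 -0.  ] w0.578 g64
```

View pics/over.png

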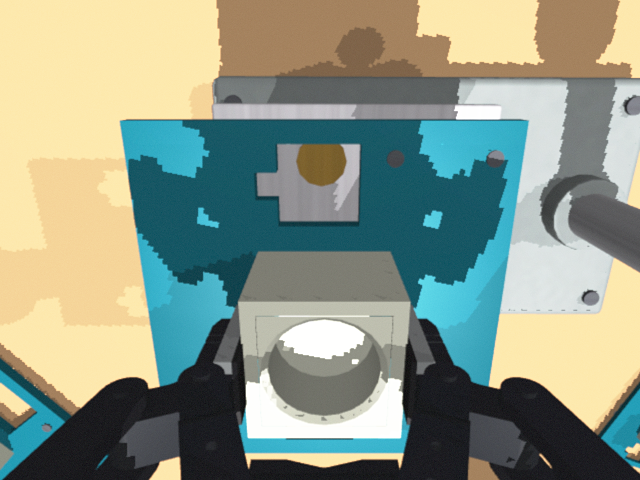

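The picture shows the plate level in the grip, with the left keyhole spanning (278–360, 143–222) and the brass stud head seen through it at about (321,163).

Run:
```python
from h import *
np.set_printoptions(precision=2,suppress=True)
c=cal("wrist"); s=status.sense(); f=cv2.imread("pics/over.png")
R=np.array([[SX[0],-SX[1]],[SX[1],SX[0]]])
loc=lambda P:R.T@(P[:2]-SEAT)
print("tcp in stand",loc(s['position']))
zt=s['position'][2]-8
for z in(zt,): 
  for p in [(278,143.5),(360,144),(358.5,220),(279,220)]: print("hole corner",loc(ray(c,p,z)))
  for p in [(121.5,121),(527.5,121)]: print("plate corner",loc(ray(c,p,z)))
hsv=cv2.cvtColor(f,cv2.COLOR_BGR2HSV); m=cv2.inRange(hsv,(15,140,40),(30,255,255)); m[:143]=0;m[220:]=0;m[:,:280]=0;m[:,360:]=0
cn=max(cv2.findContours(m,0,1)[0],key=cv2.contourArea); pts=cn[:,0]; pts=pts[pts[:,1]>147]
(x,y),r=cv2.minEnclosingCircle(pts); print("bbox",cv2.boundingRect(cn)); cx=(pts[:,0].min()+pts[:,0].max())/2; rr=(np.ptp(pts[:,0])+1)/2
print("head stand",loc(ray(c,(cx,pts[:,1].max()+.5-rr),128)),"r",rr)
```

```text
tcp in stand [-18.03  -0.59]
hole corner [-34.32  64.93]
hole corner [-5.82 64.72]
hole corner [-5.65 37.08]
hole corner [-34.96  37.12]
plate corner [-87.55  72.58]
plate corner [51.23 72.4 ]
bbox (297, 145, 49, 40)
head stand [-19.77  50.41] r 24.5
```

Run:
```python
from h import *
xy=SEAT-18*SX+0.5*np.array([-SX[1],SX[0]])
ctrl.move_l([*xy,150],speed=80); ctrl.sleep(.2); s=st("150"); f0=s['ft_force']
z=150
while z>120:
    z-=1 if z>138 else .4
    ctrl.move_l([*xy,z],speed=20); F=status.sense()['ft_force']-f0
    if F[2]>3 or np.hypot(F[0],F[1])>5: break
st("contact cmd %.1f"%z); ctrl.sleep(.2); s=st("settled"); print(s['ft_force']-f0); np.save("f0.npy",f0)
```

```text
150 t10.56 [486.06   2.72 150.7 ] [3.140e+00 1.000e-03 1.786e+00] F [ 0.05 -0.04 -4.97] M [-0.03 -0.01  0.02] w0.576 g64
contact cmd 133.6 t16.31 [485.92   2.77 134.1 ] [3.141 0.    1.786] F [-1.41  0.82  0.66] M [ 0.04  0.1  -0.02] w0.574 g64
settled t16.51 [485.91   2.77 134.08] [3.141 0.    1.786] F [-1.04  0.45  1.59] M [0.07 0.08 0.05] w0.579 g64
[-1.09226181  0.48937521  6.55749563]
```

```bash
cat >> h.py <<'E'
N=np.array([-SX[1],SX[0]])
def loc(P): d=P[:2]-SEAT; return np.array([d@SX,d@N])
E
python3 - <<'E'
from h import *
f0=np.load("f0.npy"); z=133.7; d=-18
def go(d,sp): ctrl.move_l([*(SEAT+d*SX+.5*N),z],speed=sp)
go(-10,20)
d=-10
def rep():
    s=status.sense(); F=s['ft_force']-f0; l=loc(s['position'])
    print("cmd %.1f z%.2f t%.2f"%(d,z,s['time_s']),l.round(2),"z%.2f"%s['position'][2],"F along %.1f lat %.1f up %.1f"%(F[:2]@SX,F[:2]@N,F[2]),"M",s['ft_torque'].round(2)); return F,l,s
rep()
while d<-3.4:
    d+=.6; go(d,15); F,l,s=rep()
    if -F[:2]@SX>25 or F[2]>12 or abs(F[:2]@N)>10: print("STOP");break
    if F[2]>7: z+=.15
    if F[2]<4: z-=.15
E
```

```text
cmd -10.0 z133.70 t17.06 [-10.17   0.2 ] z133.95 F along -5.8 lat -0.7 up 10.7 M [-0.21  0.6  -0.06]
cmd -9.4 z133.70 t17.31 [-10.06   0.23] z133.94 F along -7.6 lat -0.6 up 12.3 M [-0.26  0.84 -0.08]
STOP
```

```bash
cat > slide.py <<'E'
from h import *
f0=np.load("f0.npy")
def go(d,y,z,sp): ctrl.move_l([*(SEAT+d*SX+y*N),z],speed=sp)
def rep(d,z):
    s=status.sense(); F=s['ft_force']-f0; l=loc(s['position'])
    print("cmd %.1f z%.2f t%.2f"%(d,z,s['time_s']),l.round(2),"z%.2f"%s['position'][2],"F along %.1f lat %.1f up %.1f"%(F[:2]@SX,F[:2]@N,F[2]),"M",s['ft_torque'].round(2)); return F,l,s
def slide(d,z,dend,maxF=24,step=.5):
    while d<dend:
        d+=step; go(d,.5,z,12); F,l,s=rep(d,z)
        if -F[:2]@SX>maxF or F[2]>14 or abs(F[:2]@N)>10: print("STOP");break
        if F[2]>5: z+=min(.3,(F[2]-4)*.05)
        if F[2]<2: z-=.15
    return d,z
E
python3 - <<'E'
from slide import *
d,z=-9.4,134.1
go(d,.5,z,10); ctrl.sleep(.15); rep(d,z)
d,z=slide(d,z,-6); print(d,z)
E
```

```text
cmd -9.4 z134.10 t17.71 [-10.09   0.24] z133.98 F along -6.8 lat -1.9 up 8.7 M [-0.29  0.69 -0.09]
cmd -8.9 z134.10 t17.96 [-9.99  0.23] z133.99 F along -9.4 lat -1.4 up 10.8 M [-0.42  0.95 -0.07]
cmd -8.4 z134.40 t18.21 [-9.9   0.26] z133.99 F along -9.6 lat -0.9 up 10.8 M [-0.43  1.03 -0.06]
cmd -7.9 z134.70 t18.46 [-9.75  0.27] z134.05 F along -10.9 lat -1.9 up 9.7 M [-0.58  1.07 -0.05]
cmd -7.4 z134.99 t18.71 [-9.57  0.28] z134.08 F along -11.2 lat -2.6 up 9.1 M [-0.63  1.12  0.02]
cmd -6.9 z135.24 t18.96 [-9.32  0.3 ] z134.11 F along -10.2 lat -2.7 up 8.6 M [-0.69  1.22 -0.02]
cmd -6.4 z135.47 t19.21 [-9.    0.32] z134.16 F along -11.4 lat -2.1 up 7.8 M [-0.75  1.22  0.01]
cmd -5.9 z135.66 t19.46 [-8.65  0.33] z134.16 F along -11.2 lat -2.2 up 6.7 M [-0.77  1.28  0.01]
-5.9 135.79262422466667
```

Run:
```python
from slide import *
d,z=-5.9,135.8
for e in np.arange(-5.4,4,.5):
    d,z=slide(d,z,e-.01,maxF=24)
    s=status.sense(); F=s['ft_force']-f0; l=loc(s['position'])
    if l[0]>-3.3 or -F[:2]@SX>24: break
print(d,z)
```

```text
cmd -5.4 z135.80 t19.71 [-8.28  0.38] z134.20 F along -11.1 lat -1.7 up 7.3 M [-0.77  1.3   0.02]
cmd -4.9 z135.96 t19.96 [-7.91  0.37] z134.22 F along -11.6 lat -2.6 up 5.3 M [-0.8   1.31  0.05]
cmd -4.4 z136.03 t20.21 [-7.46  0.4 ] z134.20 F along -11.5 lat -2.2 up 6.4 M [-0.87  1.25  0.02]
cmd -3.9 z136.15 t20.46 [-7.06  0.42] z134.20 F along -11.4 lat -2.8 up 4.7 M [-0.83  1.23  0.03]
cmd -3.4 z136.15 t20.71 [-5.17  0.78] z134.07 F along -0.1 lat -0.8 up -2.6 M [ 0.01 -0.07 -0.04]
cmd -2.9 z136.00 t20.96 [-3.7   1.49] z134.17 F along -0.0 lat 0.7 up -9.2 M [ 0.37 -0.26 -0.08]
cmd -2.4 z135.85 t21.21 [-3.38  1.17] z134.73 F along -0.5 lat 2.0 up -9.1 M [0.37 0.17 0.02]
cmd -1.9 z135.70 t21.46 [-2.27  0.62] z135.35 F along -2.2 lat 2.3 up -10.0 M [ 0.2   0.23 -0.03]
-1.9000000000000004 135.55023095942494
```

Run:
```python
from slide import *
d,z=-1.9,135.55
for i in range(14):
    z-=.3; go(d,.3,z,10); F,l,s=rep(d,z)
    if F[2]>3: break
print(z)
```

```text
cmd -1.9 z135.25 t21.71 [-1.92  0.32] z135.24 F along -2.5 lat 2.0 up -9.9 M [ 0.27  0.17 -0.01]
cmd -1.9 z134.95 t21.96 [-1.87  0.29] z135.00 F along -2.1 lat 1.3 up -9.7 M [0.27 0.19 0.02]
cmd -1.9 z134.65 t22.21 [-1.8   0.23] z134.74 F along -1.6 lat 1.7 up -8.5 M [ 0.2   0.18 -0.06]
cmd -1.9 z134.35 t22.46 [-1.82  0.21] z134.41 F along -1.5 lat 1.2 up -10.0 M [ 0.19  0.09 -0.05]
cmd -1.9 z134.05 t22.71 [-1.78  0.23] z134.14 F along -0.9 lat 0.6 up -8.0 M [0.21 0.12 0.01]
cmd -1.9 z133.75 t22.96 [-1.8   0.23] z133.81 F along -1.1 lat 0.9 up -8.6 M [0.22 0.15 0.02]
cmd -1.9 z133.45 t23.21 [-1.79  0.22] z133.57 F along -1.5 lat 1.3 up -7.6 M [0.16 0.1  0.  ]
cmd -1.9 z133.15 t23.46 [-1.76  0.19] z133.34 F along -1.4 lat 0.8 up -7.8 M [ 0.15  0.1  -0.05]
cmd -1.9 z132.85 t23.71 [-1.6   0.12] z133.14 F along -0.8 lat 0.6 up -5.8 M [ 0.2   0.06 -0.12]
cmd -1.9 z132.55 t23.96 [-1.45  0.06] z132.95 F along -1.4 lat 0.8 up -5.0 M [ 0.16 -0.11 -0.09]
cmd -1.9 z132.25 t24.21 [-1.36  0.03] z132.73 F along -1.4 lat -0.4 up -3.0 M [ 0.06 -0.23 -0.09]
cmd -1.9 z131.95 t24.46 [-1.22 -0.02] z132.52 F along 0.9 lat -0.6 up -1.7 M [ 0.13 -0.48 -0.12]
cmd -1.9 z131.65 t24.71 [-1.1  -0.05] z132.34 F along 1.0 lat -1.5 up -0.3 M [ 0.16 -0.67 -0.14]
cmd -1.9 z131.35 t24.96 [-0.99 -0.09] z132.13 F along 2.0 lat -0.9 up 2.6 M [ 0.19 -0.95 -0.14]
131.34999999999985
```

Run:
```python
from slide import *
d,z=-1.9,131.35
for i in range(8):
    d=min(d+.4,.1); go(d,0,z,10); F,l,s=rep(d,z)
    z+= -.2 if F[2]<2 else (.1 if F[2]>5 else 0)
ctrl.sleep(.2); rep(d,z)
```

```text
cmd -1.5 z131.35 t25.21 [-0.72 -0.21] z131.92 F along 3.0 lat -0.4 up 4.2 M [ 0.31 -1.08 -0.14]
cmd -1.1 z131.35 t25.46 [-0.53 -0.24] z131.76 F along 3.1 lat -1.0 up 4.5 M [ 0.2  -1.22 -0.23]
cmd -0.7 z131.35 t25.71 [-0.34 -0.26] z131.67 F along 3.4 lat -1.3 up 6.0 M [ 0.14 -1.2  -0.2 ]
cmd -0.3 z131.45 t25.96 [-0.18 -0.23] z131.61 F along 2.3 lat -2.2 up 5.7 M [-0.07 -1.1  -0.21]
cmd 0.1 z131.55 t26.21 [ 0.01 -0.23] z131.57 F along 2.6 lat -3.5 up 5.6 M [-0.23 -1.   -0.25]
cmd 0.1 z131.65 t26.46 [ 0.02 -0.2 ] z131.58 F along 2.2 lat -3.2 up 4.7 M [-0.37 -1.03 -0.26]
cmd 0.1 z131.65 t26.71 [ 0.02 -0.18] z131.59 F along 2.3 lat -4.2 up 4.3 M [-0.48 -1.05 -0.25]
cmd 0.1 z131.65 t26.96 [ 0.03 -0.16] z131.58 F along 2.3 lat -4.8 up 4.9 M [-0.51 -0.96 -0.35]
cmd 0.1 z131.65 t27.16 [ 0.   -0.18] z131.56 F along 2.4 lat -4.7 up 4.5 M [-0.44 -1.   -0.27]
```

Run:
```python
from h import *
ctrl.gripper_open(); s=st("open"); p=s['position']
ctrl.move_l([p[0],p[1],260],speed=200); ctrl.sleep(.2); s=st("up"); c=cal("wrist"); f=viewer.grab_frame("wrist")
cv2.imwrite("pics/home.png",f[...,::-1]); import pickle; pickle.dump((c,f),open("home.pkl","wb"))
```

```text
open t27.62 [502.9    6.47 131.39] [-3.141e+00 -1.000e-03  1.786e+00] F [-0.05 -0.51 -0.1 ] M [ 0.    0.02 -0.01] w0.996 g0
up t28.61 [502.1    6.63 258.33] [-3.139e+00 -1.000e-03  1.785e+00] F [ 0.86  0.2  -0.38] M [-0.03  0.01 -0.04] w0.998 g0
```

View pics/home.png

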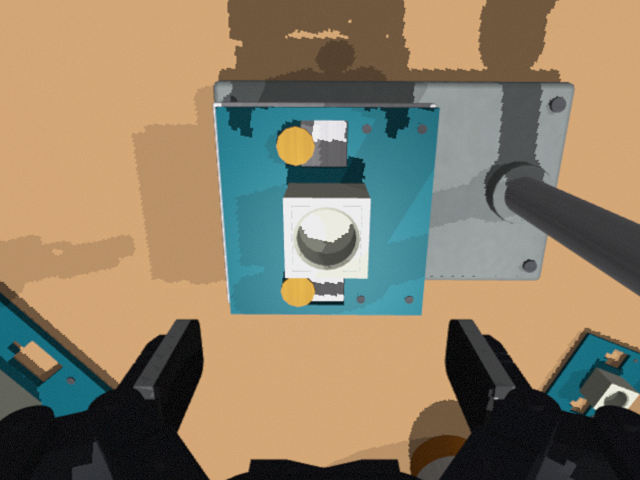

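The plate is seated, with both brass heads at (296,147) and (298,292) over the slots and the hole at about (328,238). Next I'll check numerically and look at the bottle.

Run:
```python
from h import *
import pickle
np.set_printoptions(precision=2,suppress=True)
c,f=pickle.load(open("home.pkl","rb")); hsv=cv2.cvtColor(f,cv2.COLOR_RGB2HSV)
m=cv2.inRange(hsv,(0,0,190),(180,40,255)); m[:195]=0;m[282:]=0;m[:,:278]=0;m[:,375:]=0
n,l,s,ce=cv2.connectedComponentsWithStats(m); i=1+np.argmax(s[1:,4]); m=(l==i).astype(np.uint8)
q=cv2.approxPolyDP(cv2.convexHull(cv2.findNonZero(m)),5,True)[:,0]; W=np.array([ray(c,x,162.8) for x in q]); print("block",q.tolist(),W.mean(0),loc(W.mean(0)),W)
ctrl.movep([447,303,200],down(.61)); ctrl.sleep(.25); st("bottle"); c=cal("wrist"); f=viewer.grab_frame("wrist"); cv2.imwrite("pics/bot.png",f[...,::-1]); pickle.dump((c,f),open("bot.pkl","wb"))
```

```text
block [[370, 199], [366, 278], [285, 277], [283, 198]] [502.85   5.7  162.8 ] [-0.48 -0.4 ] [[522.22  34.98 162.8 ]
 [532.07 -13.59 162.8 ]
 [483.67 -23.51 162.8 ]
 [473.45  24.92 162.8 ]]
bottle t30.48 [447.29 302.63 200.12] [ 3.14 -0.    0.61] F [ 0.33 -0.92  0.7 ] M [0.09 0.03 0.01] w1.001 g0
```

View pics/bot.png

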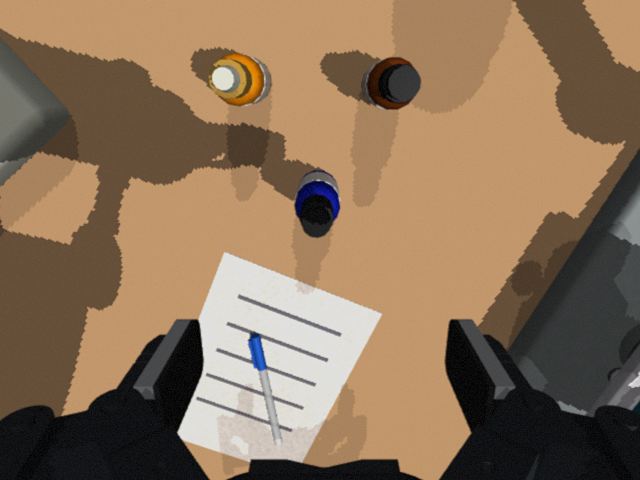

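The blue bottle's shoulder is at about (318,205) and its cap at about (316,215); the neighbours are at (238,80) and (393,83), clear of the finger line.

Run:
```python
from h import *
import pickle
np.set_printoptions(precision=2,suppress=True)
c,f=pickle.load(open("bot.pkl","rb")); hsv=cv2.cvtColor(f,cv2.COLOR_RGB2HSV)
w=np.zeros(f.shape[:2],np.uint8); w[165:245,285:350]=1
b=cv2.inRange(hsv,(110,120,30),(130,255,255))*w; k=((f.max(2)<50)&(b==0)).astype(np.uint8)*w
k=cv2.morphologyEx(k,cv2.MORPH_OPEN,np.ones((5,5)))
print(cv2.boundingRect(b),blobs(k,50))
x,y,ww,h=cv2.boundingRect(b); bp=cv2.findNonZero(b)[:,0]; 
row=[(np.ptp(bp[bp[:,1]==r][:,0]),r) for r in np.unique(bp[:,1])]; print(max(row))
xc=x+ww/2-.5
print("body top centre", [ray(c,(xc,r),56) for r in (200,205,210)])
kb=max(blobs(k,50),key=lambda t:t[1]); X,Y,W,H,=kb[2]; print("cap top (front low edge - r)",ray(c,(X+W/2-.5,Y+H-.5-W/2),90))
print("exp mid",proj(c,(447,303,56)),proj(c,(447,303,85)))
```

```text
(295, 171, 45, 49) [(array([316.1, 215.2]), np.int32(1069), array([300, 195,  33,  41], dtype=int32))]
(np.int32(43), np.int32(208))
body top centre [array([452.3, 312.3,  56. ]), array([449.36, 310.28,  56.  ]), array([446.41, 308.24,  56.  ])]
cap top (front low edge - r) [449.52 310.52  90.  ]
exp mid [323.67 213.47] [323.66 226.32]
```

Run:
```python
from h import *
import pickle
np.set_printoptions(precision=2,suppress=True)
ctrl.move_l([449.4,310.4,120],speed=200)
ctrl.move_l([449.4,310.4,29],speed=90); st("at")
ctrl.close_gripper(25); st("closed")
ctrl.move_l([449.4,310.4,40],speed=50); ctrl.sleep(.2); s=st("lift"); np.save("fb.npy",s['ft_force'])
ctrl.move_l([449.4,310.4,230],speed=200)
ctrl.movep([503,6.1,230],down(.61)); ctrl.sleep(.3); s=st("over"); c=cal("wrist"); f=viewer.grab_frame("wrist"); cv2.imwrite("pics/held.png",f[...,::-1]); pickle.dump((c,f,s),open("held.pkl","wb"))
print("exp cap top 85, tip 96:",proj(c,s['position']+[0,0,56-.5]),proj(c,s['position']+[0,0,67-.5]))
```

```text
at t32.23 [450.01 310.68  29.71] [ 3.14 -0.    0.61] F [-0.26  1.   -0.71] M [-0.01  0.01 -0.07] w1.004 g0
closed t32.77 [449.66 310.5   29.29] [ 3.14 -0.    0.61] F [0.27 0.45 1.96] M [0.03 0.   0.03] w0.365 g25
lift t33.33 [449.16 310.31  39.75] [-3.14  0.    0.61] F [-0.24 -0.3  -0.57] M [-0.03 -0.06 -0.04] w0.364 g25
over t35.92 [503.03   6.81 229.96] [-3.14 -0.    0.61] F [-0.11  0.15 -1.04] M [ 0.01 -0.02 -0.  ] w0.361 g25
exp cap top 85, tip 96: [325.34 430.91] [325.49 466.76]
```

View pics/held.png

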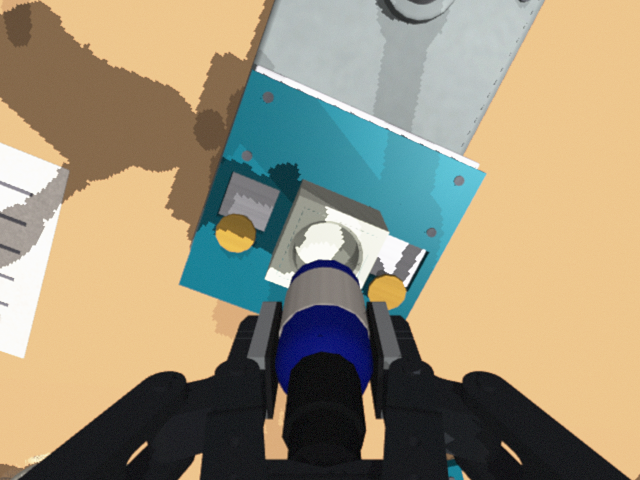

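The bottle is held upright on column ~323, its lower front edge at row ~260. I'll compare that with the prediction to get the offset along tool x.

Run:
```python
from h import *
import pickle
np.set_printoptions(precision=2,suppress=True)
c,f,s=pickle.load(open("held.pkl","rb")); p=s['position']; ux=np.array([np.cos(.61),np.sin(.61),0]); foot=p-[0,0,29.3]
for o in(-3,0,3):
    print(o,"bevel top",proj(c,foot+ux*(16+o)+[0,0,4]),"foot rim",proj(c,foot+ux*(12+o)), "body top front", proj(c,foot+ux*(16+o)+[0,0,56]))
hsv=cv2.cvtColor(f,cv2.COLOR_RGB2HSV); b=cv2.inRange(hsv,(110,120,20),(130,255,255)); b[:250]=0; b[:,:260]=0;b[:,390:]=0
ys=np.where(b[:,320:330].any(1))[0]; print("blue rows at centre",ys.min(), ys.max())
b2=(b[255:330]>0); yy=[(r,np.where(b[r])[0][[0,-1]]) for r in range(260,340,10) if b[r].any()]; print(yy)
```

```text
-3 bevel top [324.77 262.31] foot rim [324.74 267.21] body top front [325.12 327.24]
0 bevel top [324.79 255.76] foot rim [324.75 260.86] body top front [325.14 318.74]
3 bevel top [324.8  249.13] foot rim [324.76 254.45] body top front [325.16 310.1 ]
blue rows at centre 260 353
[(260, array([318, 333])), (270, array([299, 351])), (280, array([292, 357])), (310, array([302, 345])), (320, array([289, 358])), (330, array([283, 366]))]
```

```bash
cat > ins.py <<'E'
from h import *
fb=np.load("fb.npy")
def descend(xy,z,zend,lim=3.,step=.8):
    F=np.zeros(3)
    while z>zend:
        z-=step; ctrl.move_l([*xy,z],speed=20); F=status.sense()['ft_force']-fb
        if F[2]>lim or np.hypot(*F[:2])>5: break
    s=st("cmd %.1f"%z); print((s['ft_force']-fb).round(1)); return z
E
python3 - <<'E'
from ins import *
t=np.array([504.4,7.0]); xy=t.copy()
ctrl.move_l([*xy,196],speed=80); ctrl.sleep(.3); s=st("196"); xy+=t-s['position'][:2]; print(xy); np.save("fb.npy",s['ft_force'])
import ins; ins.fb=s['ft_force']
descend(xy,196,171)
E
```

```text
196 t36.84 [504.7    6.92 196.5 ] [ 3.141e+00 -1.000e-03  6.100e-01] F [-0.35  0.27  0.08] M [ 0.08 -0.   -0.01] w0.364 g25
[504.09545933   7.08231713]
cmd 170.4 t44.84 [504.04   7.1  170.32] [-3.141  0.     0.61 ] F [ 0.96 -0.67 -0.32] M [-0.03 -0.06 -0.04] w0.365 g25
[ 1.3 -0.9 -0.4]
```

Entered freely; now feel for the floor.

Run:
```python
from ins import *
z=descend(np.array([504.1,7.08]),170.4,166.5,lim=2.5,step=.3)
ctrl.sleep(.1); s=st("settled"); print(s['ft_force']-fb)
```

```text
cmd 169.5 t45.59 [504.29   7.07 169.89] [ 3.141 -0.     0.61 ] F [-1.21  0.21  2.62] M [0.06 0.24 0.01] w0.366 g25
[-0.9 -0.1  2.5]
settled t45.69 [504.29   7.05 169.88] [ 3.141 -0.     0.61 ] F [-0.9   0.75  3.95] M [ 0.12  0.3  -0.03] w0.363 g26
[-0.5457565   0.47425138  3.87332231]
```

Run:
```python
from h import *
import pickle
ctrl.gripper_open(); ctrl.sleep(.2); s=st("open"); p=s['position']
ctrl.move_l([p[0],p[1],300],speed=120); ctrl.movep([470,-60,300],down(np.pi/2+YAW)); ctrl.sleep(.3); st("up"); c=cal("wrist"); f=viewer.grab_frame("wrist"); cv2.imwrite("pics/end.png",f[...,::-1])
for h in(0,56,85,96): print(h,proj(c,(503,6,140.8+h)))
```

```text
open t46.47 [504.09   7.1  169.48] [-3.142  0.     0.61 ] F [ 0.24  0.89 -0.62] M [ 0.02 -0.01 -0.05] w0.999 g0
up t49.21 [470.05 -59.87 299.96] [-3.142 -0.     1.786] F [ 0.73  0.37 -0.87] M [ 0.    0.01 -0.04] w1.006 g0
0 [391.82608903 127.72079799]
56 [406.70364181 136.830136  ]
85 [417.2951936  143.31520965]
96 [422.05724826 146.23095569]
```

View pics/end.png

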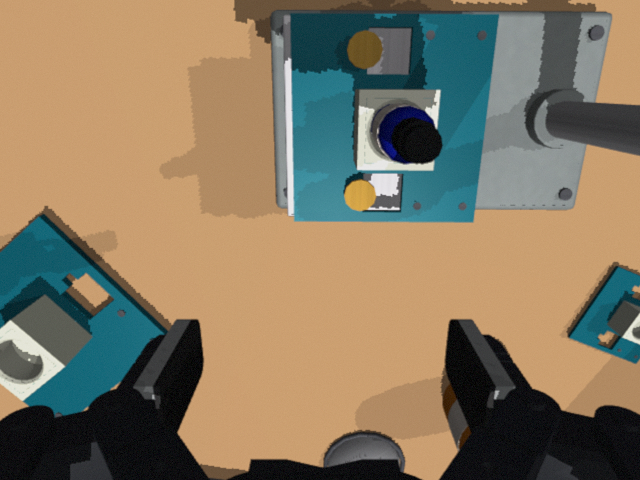

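The bottle stands in the nest: shoulder at about (407,135) and tip at about (421,144), matching the upright prediction. The plate sits home under both heads.

```bash
python3 -c "
from bench import job; print(job.close_job())"
```

```text
the job is handed in; nothing more can be done
None
```

I fitted the teal plate home on the three balls and stood the blue bottle upright on the nest floor, then handed the job in just after 49 s; no verdict came back, but the final picture matched the expected positions and I didn't touch the other items.

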